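# Load the badge tray into the curing lamp and switch it on

## Robot

A 6-joint arm with a two-finger parallel gripper is mounted at the origin on a cart in front of the work surface, level with it; the furniture and walls round the work are solid. World frame = base frame: x ahead of the robot, y to its left, z up, the work surface at z = 0. Lengths are in m, angles in rad, forces in N, time in s.
With the tool pointing down it reaches from about 0.425 to 0.95 m from the base axis. Payload 3.5 kg.
Tool frame: the origin (TCP) lies midway between the tips of the shut fingers; the grasp point (between the pads) lies 19 mm behind it; z points along the fingers, y is the line along which they close (so a half turn about z gives the same grasp; the last joint's range is limited). The gripper opens to 85 mm and grips with 20 to 120 N. Pads are 22 mm wide; open, the fingers measure 114 mm over their backs; the gripper's body (76 mm by 85 mm) begins 54 mm behind the grasp point. The pads swing forward as they close: fully open they stand 13 mm farther back than shut.
Start: joints at [1.033, 0.286, 1.577, -0, 1.279, -0.15], TCP at [0.255, 0.625, 0.231] pointing down, gripper open.
Joint ranges: [-2.77, 2.77], [-0.9, 2.22], [0.21, 2.48], [-1.53, 4.67], [0.24, 2.81], [-2.84, 2.84]. Speed limits (rad/s): [2.79, 2.79, 3.14, 3.14, 3.14, 3.14].

## Interface

Orientations are given as a unit quaternion [x, y, z, w].
In Python, from plant import ctrl gives the robot as it stands.
- The arm moves only by the tool move_arm, never from a script. Its argument "plan" is a list of rows, each an object of numbers: "x", "y", "z": the shift along the tool's x, y, z in m; "yaw": the turn about the tool's z in rad; "fingers": the closure, from 0 (fully open) to 1 (shut). In form: [{"x": .., "y": .., "z": .., "yaw": .., "fingers": ..}, ...]. A call has 1 to 5 rows; each row is the pose to reach, as a shift and turn from the pose commanded when the call began, along the tool's axes at that moment; what a row does not reach only later rows make up. A row lasts 1/10 s, in which the tool goes at most 50 mm and 8.59 degrees, less where a joint would pass 70% of its speed; a pose out of reach is approached as far as the arm can. A call with a gripper value outside its range is refused whole. The fingers move at their own pace and stop on an object; "force" is the grip in N (left out, the last holds). Time passes only in rows, so rows that repeat a pose let the fingers close. It gives the time, the measured TCP pose, the force, the opening and the grip force at its end, in the units of the state.
- ctrl.get_state(): the state, without advancing time (a new reading comes with each control period).
- ctrl.read_camera(name): name is "scene" or "top" or "wrist"; returns the picture (384x512x3 uint8, red, green, blue); there is no depth.
- ctrl.camera_model(name): a dict with "intrinsics" (3x3 intrinsics, pixels), "distortion" ([k1, k2, p1, p2, k3] as OpenCV has them; the pictures are not rectified), "cam_to_world" (4x4, takes a point from camera to world coordinates); the wrist camera has in their place "tool_from_camera" (4x4, takes a point from camera to tool coordinates, whose origin is the TCP and whose axes are the flange's). Camera axes: x right, y up, looking along -z (the intrinsics and any distortion apply to the point x, -y, -z); pixel columns grow to the right and rows downward; lengths in m; the calibration is good to about 2 mm. A picture is of the moment at which its call begins: read the wrist's pose just before it. camera_model takes no time and is no camera call.
- ctrl.sign_off(): hands the job in; it is judged then, once.
The state is a dict: "time": time; "qpos": joint angles; "dq": joint speeds; "joint_efforts": joint torques, N m; "eef_pos": TCP position; "tcp_rot": TCP orientation; "contact_force": force on the tool from outside, world axes, zero at the start; "wrist_torque": the same for the moment, N m; "opening": opening from 0.0 (shut) to 1.0 (fully open); "finger_force": force on a finger pad.
Only numpy, scipy, OpenCV 4.12 (cv2) and the standard library are available. Lean on these libraries where they do the work, as an engineer would, in place of code of your own. Each camera call takes 0.05 s, during which the arm holds its last target. There are 200 camera calls.

## Task

Slide the loaded badge tray into the slot of the curing lamp with its grip facing out, until its front plate lies against the lamp's front, keeping both badges in their recesses. Only then turn the rotary switch on the lamp's sloping panel a quarter turn clockwise, from off (pointer to the left) to on (pointer up the slope), until it snaps in, and let go of it. Do not shove the marker and the glue stick that lie beside them.

Things in the scene. Friction and masses are not known exactly. Their poses are not given: they have to be found in the camera images.
- lamp_unit: Grey desk-shaped curing lamp, fixed, 120 deep (x) x 160 wide (y) x 160 mm high. Origin: centre of its footprint on the worktop, 60 mm behind its front face; x from front to back, y left, z up. The front is upright to 85 mm, with the tray slot in it; above, a panel slopes back and up at 35 deg to 160 mm, the rotary switch in its middle. A badge press up to 0.37 m tall stands 0.1 m to its right.
- slot_mouth (a point): Middle of the slot's lower edge, on the front face, 30 mm above the worktop; axes as the lamp's. The slot is 141 wide, 28 high, 108 mm deep; its flat floor (at this height) carries the tray. Inside, from 19 mm behind the front, a guide lip on each side reaches to 61.5 mm from the middle, 12.5 mm above the floor, over the tray's edges (8 mm thick).
- switch (a joint): Angle of the rotary switch (rad): 0 = off, 1.571 = on, hard stop and spring detent at both; it snaps from the middle (0.785) to the nearer end, needing up to 0.2 N m. It grows clockwise as seen looking at the panel. Its axis is square to the panel, 35 deg from vertical, leaning towards the robot.
- switch_grip (a point): Point to grip, on the switch axis 32 mm out from the panel. z = the axis, out of the panel; y along the black handle bar to its pointer end (at off: along the lamp's y, left; at on: up the slope). The bar is 18 mm thick, reaches 46 mm from the axis to the pointer end and 36 mm the other way, and stands 9 to 42 mm out from the panel, on a 54 mm disc 9 mm high.
- tray: Loose badge tray, about 0.25 kg: aluminium plate 70 (x) x 135 (y) x 8 mm, two round recesses 60 mm wide, 4 mm deep. At its -x edge stands a front plate 5 x 153 x 34 mm that carries a black grip. Origin: middle of the underside; z up, x to the leading edge, 35 mm ahead. The front plate's back face is 35 mm behind the origin: home, the origin is 35 mm inside the slot mouth.
- tray_grip (a point): Point to grip on the tray's black grip, 72 mm from the tray's origin towards -x, 22 mm above its underside; axes as the tray's. The grip is a block 16 mm thick in y (grasp across this), 52 mm long in x (40 to 92 mm from the origin), 6 to 30 mm above the underside.
- badge_0: Loose round badge, 56 mm wide, 6 mm thick, lying in the tray's left (+y) recess; origin at the centre of its underside.
- badge_1: Loose round badge, 56 mm wide, 7 mm thick, lying in the tray's right (-y) recess; origin at the centre of its underside.
- marker_0: Bystander: felt marker, 131 x 16 mm, lying between the tray and the badge press; origin at its middle.
- glue_stick: Bystander: glue stick, 91 x 25 mm, lying between the lamp and the badge press; origin at its middle.

How it is judged:
By the outcome, as a careful person would: the job done as asked, in the order asked, and still so for the second after the job is handed in, with the robot touching nothing.
It also fails if it takes over 53 s, if anything falls off the work surface, if the arm or the gripper's body presses on something with over 40 N, if the wrist force passes 120 N, or if a joint passes its speed limit or range.

## Working session

There is one attempt and no reset: what is moved stays moved. The work goes in short steps, Python scripts to look and compute and a tool call to move; the robot and the scene stay as the last step left them, time stands still between calls to the robot, and variables do not carry over. Pictures are saved under pics/ and viewed, at most 10 in all, crops included, and the job is handed in when it is done.

Besides the shell and the picture viewer there is one more tool, called after "Call:" as name(argument=value, ...), one argument or row to a line, values as JSON. move_arm: Moves the arm, as the interface text tells. Its arguments: {"type":"object","properties":{"plan":{"type":"array"},"force":{"type":"number"}},"required":["plan"]}

```bash
ls; mkdir -p pics
python3 - <<'E'
from plant import ctrl
import cv2,json
s=ctrl.get_state();print(s)
for n in("scene","top","wrist"):
    im=ctrl.read_camera(n);cv2.imwrite(f"pics/a_{n}.png",im[:,:,::-1])
    m=ctrl.camera_model(n);print(n,{k:[list(map(lambda v:round(v,4),r)) if hasattr(r,'__len__') else r for r in v] for k,v in m.items() if hasattr(v,'__len__') and not isinstance(v,str)})
E
```

```text
pics
{'time': 0.0, 'qpos': array([ 1.03301869e+00,  2.87194535e-01,  1.57814903e+00,  3.39678357e-06,
        1.27862433e+00, -1.49996738e-01]), 'dq': array([-2.22406412e-04,  8.02227298e-04, -1.03461777e-03,  2.44613236e-05,
       -2.01359104e-03, -3.51682223e-04]), 'joint_efforts': array([-7.45625075e-04, -4.05989277e+01, -2.92620331e+01, -1.13786580e-04,
        5.80940410e-03,  5.25858141e-06]), 'eef_pos': array([0.25487366, 0.62432838, 0.22994309]), 'tcp_rot': array([ 1.92678238e-01,  9.81261273e-01, -1.11753743e-03, -4.01935548e-04]), 'contact_force': array([ 0.12840861, -0.46183535,  0.24558952]), 'wrist_torque': array([ 0.02412093, -0.02714404,  0.00445354]), 'finger_force': 0.0, 'opening': 0.9990901581864264}
scene {'intrinsics': [[np.float64(492.0564), np.float64(0.0), np.float64(250.8119)], [np.float64(0.0), np.float64(492.0564), np.float64(181.0513)], [np.float64(0.0), np.float64(0.0), np.float64(1.0)]], 'distortion': [np.float64(0.029307719641233406), np.float64(0.0), np.float64(0.0), np.float64(0.0), np.float64(0.0)], 'cam_to_world': [[np.float64(-0.3493), np.float64(-
[... 892 characters left out ...]
0.0), np.float64(0.0), np.float64(1.0)]]}
wrist {'intrinsics': [[np.float64(306.8356), np.float64(0.0), np.float64(251.9551)], [np.float64(0.0), np.float64(306.8356), np.float64(191.9277)], [np.float64(0.0), np.float64(0.0), np.float64(1.0)]], 'distortion': [np.float64(0.022284299225388306), np.float64(0.0), np.float64(0.0), np.float64(0.0), np.float64(0.0)], 'tool_from_camera': [[np.float64(-0.0007), np.float64(0.9472), np.float64(0.3205), np.float64(0.0827)], [np.float64(1.0), np.float64(0.0004), np.float64(0.0008), np.float64(-0.0002)], [np.float64(0.0006), np.float64(0.3205), np.float64(-0.9472), np.float64(-0.1421)], [np.float64(0.0), np.float64(0.0), np.float64(0.0), np.float64(1.0)]]}
```

View pics/a_scene.png

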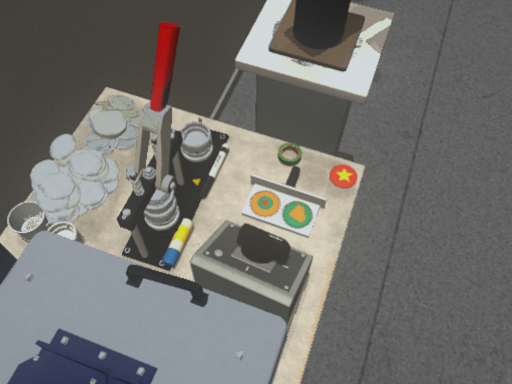

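View pics/a_top.png

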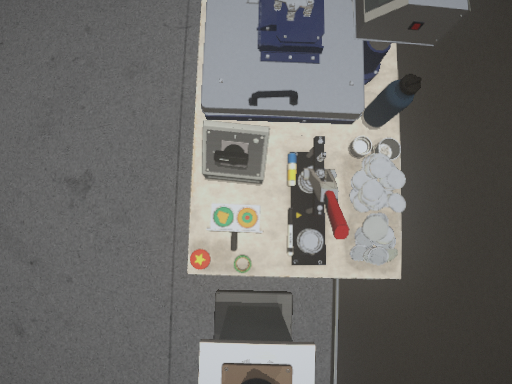

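The scene view shows the lamp at about (250,265), the tray at (283,207) with its grip at (293,177), the marker at (218,160) and the glue stick at (178,242). The top view shows the lamp at (235,153), the tray at (236,218), the grip at (234,240), the marker at (291,238) and the glue stick at (292,170). I'll get rough positions from these, then refine with the wrist camera.

```bash
cat > h.py <<'E'
import numpy as np, cv2
from plant import ctrl
from scipy.spatial.transform import Rotation as R
def cam(name, s=None):
    m=ctrl.camera_model(name); K=np.array(m["intrinsics"]); D=np.array(m["distortion"])
    if name=="wrist":
        T=np.eye(4); T[:3,:3]=R.from_quat(s["tcp_rot"]).as_matrix(); T[:3,3]=s["eef_pos"]
        T=T@np.array(m["tool_from_camera"])
    else: T=np.array(m["cam_to_world"])
    return K,D,T
def ray(c,px):
    K,D,T=c; u=cv2.undistortPoints(np.array(px,float).reshape(-1,1,2),K,D).reshape(-1,2)
    d=np.c_[u[:,0],-u[:,1],-np.ones(len(u))]@T[:3,:3].T
    return T[:3,3],d
def atz(c,px,z):
    o,d=ray(c,px); return o+d*((np.broadcast_to(z,(len(d),))-o[2])/d[:,2])[:,None]
def tri(cs,pxs):  # one point, several cameras
    A=np.zeros((3,3));b=np.zeros(3);rs=[]
    for c,p in zip(cs,pxs):
        o,d=ray(c,[p]);d=d[0]/np.linalg.norm(d[0]);P=np.eye(3)-np.outer(d,d);A+=P;b+=P@o;rs.append((o,P))
    x=np.linalg.solve(A,b);return x,[np.linalg.norm(P@(x-o)) for o,P in rs]
def proj(c,X):
    K,D,T=c;Y=(np.atleast_2d(X)-T[:3,3])@T[:3,:3]; Y=Y*[1,-1,-1]
    return cv2.projectPoints(Y,np.zeros(3),np.zeros(3),K,D)[0].reshape(-1,2)
E
python3 - <<'E'
from h import *
np.set_printoptions(precision=3,suppress=True)
t=cam("top");s=cam("scene")
print(atz(t,[(211,206),(262,206),(261,232),(209,231),(234,240),(234,249)],[.01,.01,.01,.01,.02,.02]))
print("lamp",atz(t,[(206,123),(269,127),(264,184),(204,180),(232,157)],[.16,.16,.085,.085,.15]))
print("byst",atz(t,[(291,222),(291,254),(292,152),(292,185)],.01))
print("scene tray",atz(s,[(293,177),(264,203),(297,214),(229,146),(209,178),(190,222),(170,262)],.015))
E
```

```text
[[ 0.52   0.139  0.01 ]
 [ 0.524 -0.002  0.01 ]
 [ 0.453 -0.001  0.01 ]
 [ 0.451  0.142  0.01 ]
 [ 0.429  0.072  0.02 ]
 [ 0.405  0.071  0.02 ]]
lamp [[ 0.709  0.143  0.16 ]
 [ 0.704 -0.008  0.16 ]
 [ 0.576 -0.002  0.085]
 [ 0.582  0.151  0.085]
 [ 0.631  0.078  0.15 ]]
byst [[ 0.483 -0.083  0.01 ]
 [ 0.395 -0.084  0.01 ]
 [ 0.679 -0.082  0.01 ]
 [ 0.585 -0.084  0.01 ]]
scene tray [[ 0.42   0.073  0.015]
 [ 0.496  0.039  0.015]
 [ 0.496  0.105  0.015]
 [ 0.395 -0.074  0.015]
 [ 0.481 -0.082  0.015]
 [ 0.583 -0.077  0.015]
 [ 0.668 -0.077  0.015]]
```

View pics/a_wrist.png

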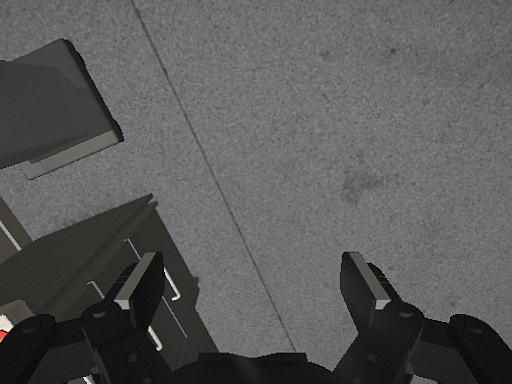

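The wrist view shows only floor and cart, with the fingers at rows 250 and below. The rough tray grip is at (0.42, 0.07) and the lamp front at x ≈ 0.58. I'm moving over for wrist views.

Call:
move_arm(
  plan=[
    {"x":-0.034,"y":-0.031,"z":-0.01,"yaw":-0.13,"fingers":0},
    {"x":-0.068,"y":-0.063,"z":-0.02,"yaw":-0.26,"fingers":0},
    {"x":-0.103,"y":-0.094,"z":-0.03,"yaw":-0.387,"fingers":0},
    {"x":-0.138,"y":-0.125,"z":-0.03,"yaw":-0.387,"fingers":0},
    {"x":-0.172,"y":-0.157,"z":-0.03,"yaw":-0.387,"fingers":0},
  ],
)

```text
time: 0.65
eef_pos: [0.3556, 0.4129, 0.2616]
tcp_rot: [0.0, 1.0, 0.0, 0.0]
contact_force: [1.6, -0.2, 0.3]
opening: 0.997
finger_force: 0.0
```

Call:
move_arm(
  plan=[
    {"x":-0.02,"y":-0.045,"z":0},
    {"x":-0.04,"y":-0.09,"z":0},
    {"x":-0.06,"y":-0.135,"z":0},
    {"x":-0.08,"y":-0.18,"z":0},
    {"x":-0.095,"y":-0.223,"z":0},
  ],
)

```text
validation failed for argument at $.pl...
```

```bash
cat > snap.py <<'E'
import sys,pickle
from h import *
n=sys.argv[1];cam_="wrist" if len(sys.argv)<3 else sys.argv[2]
ctrl.read_camera(cam_);s=ctrl.get_state();im=ctrl.read_camera(cam_)
cv2.imwrite(f"pics/{n}.png",im[:,:,::-1]);pickle.dump((im,cam(cam_,s)),open(f"pics/{n}.pkl","wb"));print(s["eef_pos"],s["tcp_rot"],np.abs(s["dq"]).max())
E
python3 snap.py b1
```

```text
[0.35804834 0.40786103 0.2610577 ] [ 2.11856587e-03  9.99993984e-01 -2.58943916e-03  9.15847608e-04] 0.14410944862624048
```

Call:
move_arm(
  plan=[
    {"y":-0.05},
    {"y":-0.1},
    {"y":-0.12},
    {"y":-0.12},
  ],
)

```text
validation failed for argument at $.pl...
```

```bash
python3 snap.py b2
python3 - <<'E'
import cv2,numpy as np
a=cv2.imread('pics/b1.png');b=cv2.imread('pics/b2.png')
cv2.imwrite('pics/b12.png',np.vstack([a[:300],b[:300]]))
E
```

```text
[0.35601203 0.41250703 0.26120509] [ 2.54266342e-03  9.99996761e-01 -2.23549754e-05 -1.13643683e-04] 0.05180577881708851
```

View pics/b12.png

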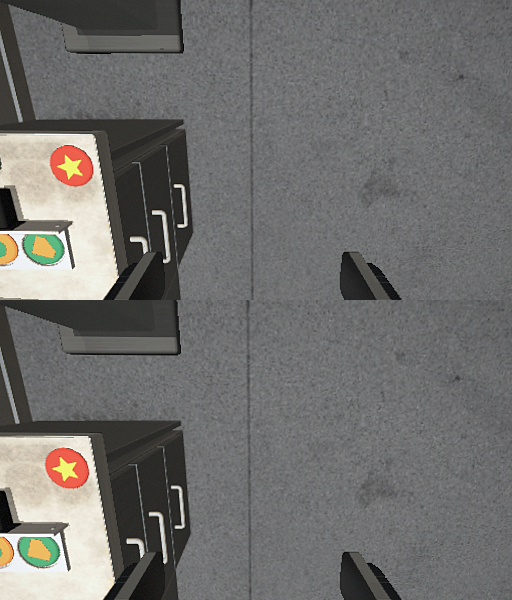

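Those moves were refused, since every row needs all its keys, so both views (stacked) are still from y = 0.41. The tray is at the far left. Repeating the moves in full.

Call:
move_arm(
  plan=[
    {"x":-0.02,"y":-0.045,"z":0,"yaw":0,"fingers":0},
    {"x":-0.04,"y":-0.09,"z":0,"yaw":0,"fingers":0},
    {"x":-0.06,"y":-0.135,"z":0,"yaw":0,"fingers":0},
    {"x":-0.08,"y":-0.18,"z":0,"yaw":0,"fingers":0},
    {"x":-0.095,"y":-0.223,"z":0,"yaw":0,"fingers":0},
  ],
)

```text
time: 1.35
eef_pos: [0.4504, 0.191, 0.2614]
tcp_rot: [-0.001, 1.0, 0.0, 0.0]
contact_force: [0.1, -0.2, -0.5]
opening: 1.0
finger_force: 0.0
```

```bash
python3 snap.py b1;python3 snap.py b1
```

```text
[0.45249086 0.18573015 0.26131144] [ 1.69410626e-03  9.99995611e-01 -2.30012793e-03  7.86175151e-04] 0.16794761227300165
[0.45061329 0.19062885 0.26122843] [ 1.85654885e-03  9.99998240e-01  2.11722405e-04 -1.66938399e-04] 0.05886552015795832
```

Call:
move_arm(
  plan=[
    {"x":0,"y":-0.05,"z":0,"yaw":0,"fingers":0},
    {"x":0,"y":-0.1,"z":0,"yaw":0,"fingers":0},
    {"x":0,"y":-0.12,"z":0,"yaw":0,"fingers":0},
    {"x":0,"y":-0.12,"z":0,"yaw":0,"fingers":0},
  ],
)

```text
time: 1.95
eef_pos: [0.4498, 0.0716, 0.2613]
tcp_rot: [0.001, 1.0, 0.0, 0.0]
contact_force: [-0.4, 0.4, 0.4]
opening: 1.0
finger_force: 0.0
```

```bash
python3 snap.py b2
python3 - <<'E'
import cv2,numpy as np
a=cv2.imread('pics/b1.png');b=cv2.imread('pics/b2.png')
f=lambda i:cv2.resize(i,None,fx=1.5,fy=1.5,interpolation=cv2.INTER_CUBIC)
cv2.imwrite('pics/b12b.png',np.vstack([a[120:320],b[120:320]]).repeat(1,0) if 0 else np.vstack([f(a[120:320]),f(b[120:320])]))
E
```

```text
[0.449793   0.07259544 0.26135691] [1.10287713e-04 9.99999875e-01 4.86698165e-04 5.70759291e-06] 0.028416973493483284
```

View pics/b12b.png

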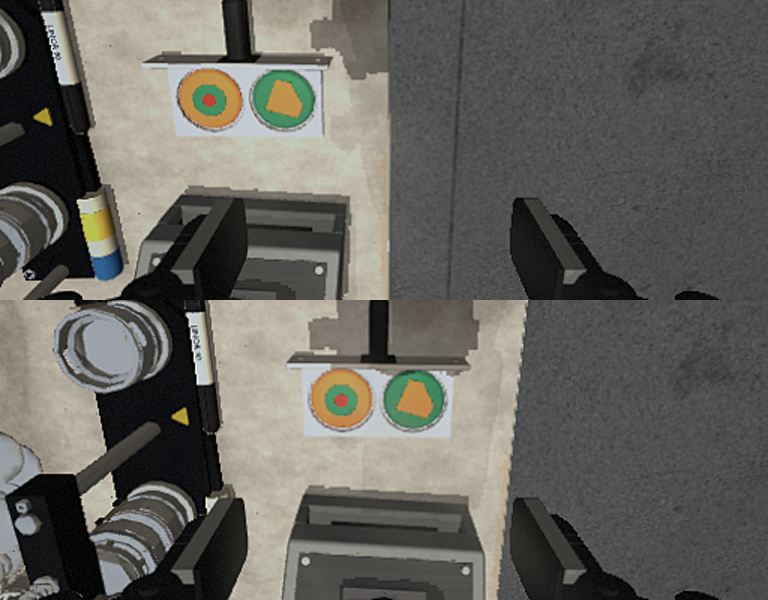

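View at y=0.19 (top) and y=0.072 (bottom). The tray's front plate is up (towards the robot), with its left and right ends at about (287,360) and (470,363) in the bottom view. The grip is at (377,330), and the lamp's front with the open slot is at (305..470, 490..530). Both badges are in their recesses. I'll zoom in for accurate pixels.

Run:
```python
import cv2,numpy as np
a=cv2.imread('pics/b1.png');b=cv2.imread('pics/b2.png')
f=lambda i:cv2.resize(i,None,fx=3,fy=3,interpolation=cv2.INTER_CUBIC)
m=np.hstack([f(a[120:320,90:225]),f(b[120:320,188:318])])[:600,:800]
for k in range(0,600,60): m[k,::8]=(255,0,255)
for k in range(0,800,60): m[::8,k]=(255,0,255)
cv2.imwrite('pics/z.png',m)
```

```text
(no output)
```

View pics/z.png

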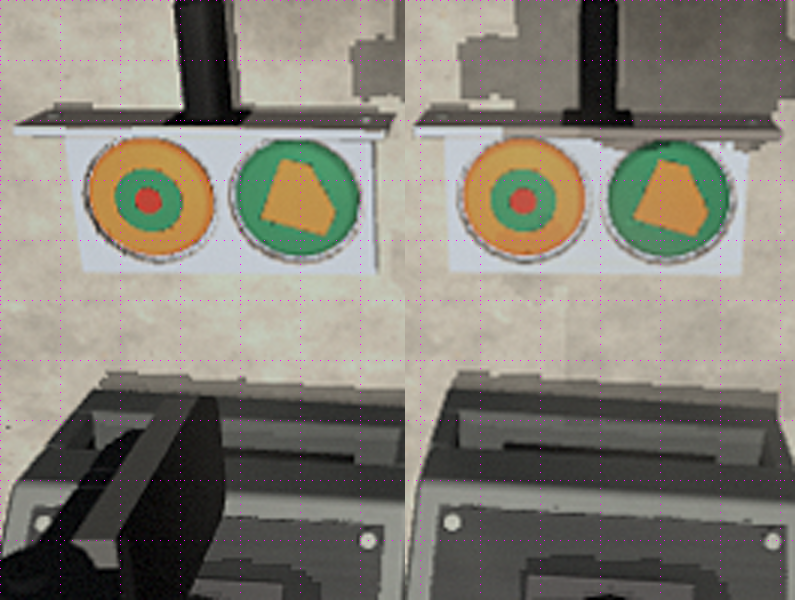

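The zoom gives the tray's leading corners at (83,271) and (376,273) in the left view, and (448,272) and (743,274) in the right. The plate top ends are at (14,127)/(390,128) and (414,127)/(779,130). In the right view the lamp's front top edge runs from (421,478) to (795,484), and the slot's lower edge from (458,411) to (765,417). Next I'll fit the poses.

```bash
cat > fit.py <<'E'
from h import *
import pickle
from scipy.optimize import least_squares
np.set_printoptions(precision=4,suppress=True)
(_,c1),(_,c2)=[pickle.load(open(f"pics/{n}.pkl","rb")) for n in("b1","b2")]
L=lambda u,v:((u+.5)/3-.5+90,(v+.5)/3-.5+120)
Rr=lambda u,v:((u-405+.5)/3-.5+188,(v+.5)/3-.5+120)
for n,p,q in [("lead R",(83,271),(448,272)),("lead L",(376,273),(743,274)),("plate R",(14,127),(414,127)),("plate L",(390,128),(779,130)),("badge1 c",(148,200),(523,200)),("lampscrewL",(368,541),(772,541)),("lampscrewR",(42,523),(452,522)),("grip root R",(165,125),(562,125))]:
    print(n,*tri([c1,c2],[L(*p),Rr(*q)]))
# model fits
TR=[((.035,-.0675,.008),(83,271),(448,272)),((.035,.0675,.008),(376,273),(743,274)),
    ((-.040,-.0765,.034),(14,127),(414,127)),((-.040,.0765,.034),(390,128),(779,130))]
LA=[((-.06,-.08,.085),None,(421,478)),((-.06,.08,.085),None,(795,484)),((-.06,-.0705,.03),None,(458,411)),((-.06,.0705,.03),None,(765,417)),((-.06,-.08,.085),(18,481),None),((-.06,-.08,0),(102,392),(450,392)),((-.06,.08,0),None,(777,395)),]
def fit(M,x0):
    def f(p):
        r=[]
        for X,a,b in M:
            c,s=np.cos(p[2]),np.sin(p[2]);W=[p[0]+c*X[0]-s*X[1],p[1]+s*X[0]+c*X[1],X[2]+p[3]]
            if a: r.append(proj(c1,W)[0]-L(*a))
            if b: r.append(proj(c2,W)[0]-Rr(*b))
        return np.ravel(r)
    s=least_squares(f,x0);print(s.x,np.degrees(s.x[2]));print(s.fun.reshape(-1,2))
print("tray");fit(TR,[.49,.07,0,0]);print("lamp");fit(LA,[.64,.07,0,0])
E
python3 fit.py
```

```text
lead R [0.5284 0.0026 0.0051] [np.float64(0.00031027299532983315), np.float64(0.00031027299532978544)]
lead L [0.5275 0.1391 0.0109] [np.float64(5.0692538615901536e-05), np.float64(5.0692538615902755e-05)]
plate R [ 0.4534 -0.0032  0.0326] [np.float64(6.271384394443497e-05), np.float64(6.271384394432597e-05)]
plate L [0.4571 0.1492 0.0215] [np.float64(0.00021297043369952312), np.float64(0.0002129704336995166)]
badge1 c [0.4919 0.0389 0.0105] [np.float64(4.221899904234665e-05), np.float64(4.2218999042350123e-05)]
lampscrewL [0.6088 0.142  0.0945] [np.float64(0.0001556997570762713), np.float64(0.00015569975707628795)]
lampscrewR [0.5982 0.0146 0.0961] [np.float64(9.390839073190883e-05), np.float64(9.390839073221779e-05)]
grip root R [0.4531 0.0576 0.0306] [np.float64(0.0001225956439432738), np.float64(0.0001225956439434422)]
tray
[ 0.4943  0.0717 -0.0119 -0.003 ] -0.6819649239479673
[[ 0.9328  0.2107]
 [ 0.9047 -0.2316]
 [ 0.362   0.1526]
 [-0.9338  0.0726]
 [-0.2723 -0.3602]
 [-0.6514 -0.2594]
 [-1.2719  0.3866]
 [ 1.0696  0.0596]]
lamp
[ 0.6554  0.077  -0.0157 -0.008 ] -0.8996140788804732
[[-0.9341  2.0613]
 [ 3.1155  1.6879]
 [ 0.6954  1.2197]
 [-1.9306  0.5099]
 [ 1.0478  1.5574]
 [ 0.4619 -2.7284]
 [-0.1292 -2.9768]
 [-2.955  -2.5879]]
```

Run:
```python
import pickle
from h import *
np.set_printoptions(precision=4,suppress=True,linewidth=150)
im,c=pickle.load(open("pics/b2.pkl","rb"));g=cv2.cvtColor(im,cv2.COLOR_RGB2GRAY).astype(float)
def edge(r0,r1,us,z,sgn):
    P=[]
    for u in us:
        d=sgn*np.diff(g[r0:r1,u-1:u+2].mean(1));k=int(d.argmax())
        P.append((u,r0+k+.5, d[k]))
    P=np.array(P);X=atz(c,P[:,:2],z);f=np.polyfit(X[:,1],X[:,0],1);k=np.abs(X[:,0]-np.polyval(f,X[:,1]))<.003
    f=np.polyfit(X[k,1],X[k,0],1);print(z,P[::4,:2].ravel(),"yaw",-np.degrees(np.arctan(f[0])),"x at y=.072",np.polyval(f,.072),k.mean())
edge(272,288,range(200,316,3),.085,1)      # front top edge
edge(250,262,range(212,300,3),.03,1)       # slot lower edge
edge(243,256,range(210,305,3),.0,-1)
edge(204,216,range(206,290,3),.008,-1)      # tray lead
edge(158,166,list(range(195,235,3))+list(range(262,312,3)),.034,1)
for u in(220,250,290): print(u,g[240:300,u].astype(int))
for v in (275,284,292): print(v,g[v,180:215].astype(int),g[v,295:340].astype(int))
b=cv2.resize(im[225:384,180:345,::-1],None,fx=3.6,fy=3.6,interpolation=cv2.INTER_CUBIC)
t=cv2.imread('pics/a_top.png')[110:195,195:280];t=cv2.resize(t,None,fx=2.4,fy=2.4,interpolation=cv2.INTER_CUBIC)
m=np.zeros((600,800,3),np.uint8);m[:b.shape[0],:b.shape[1]]=b;m[:t.shape[0],596:596+204]=t[:,:204];cv2.imwrite("pics/z2.png",m)
```

```text
0.085 [200.  279.5 212.  280.5 224.  281.5 236.  281.5 248.  282.5 260.  283.5 272.  284.5 284.  285.5 296.  285.5 308.  286.5] yaw -4.389830592864012 x at y=.072 0.5912266032775154 1.0
0.03 [212.  256.5 224.  257.5 236.  257.5 248.  258.5 260.  260.5 272.  260.5 284.  260.5 296.  250.5] yaw -3.310165240879082 x at y=.072 0.5909959352517284 0.43333333333333335
0.0 [210.  243.5 222.  244.5 234.  246.5 246.  246.5 258.  246.5 270.  247.5 282.  248.5 294.  249.5] yaw -4.330622979146292 x at y=.072 0.5886597602567217 0.96875
0.008 [206.  210.5 218.  210.5 230.  205.5 242.  210.5 254.  210.5 266.  204.5 278.  206.5] yaw 3.956468229161323 x at y=.072 0.5240403560610548 0.32142857142857145
0.034 [195.  161.5 207.  161.5 219.  161.5 231.  161.5 268.  162.5 280.  162.5 292.  162.5 304.  162.5] yaw -0.8440953251090891 x at y=.072 0.453129329919624 1.0
220 [190 189 187 193 157 111 116 118 113  96  67  47  52  54  52  53  50  77 102 102 100  99  96  88  87  87  93  82  63  59  51  48  52  52  52  53  50
  49  52  45  61  90 117 134 145 145 145 147 147 122  68  75  77  72  74  73  75  75  74  74]
[... 781 characters left out ...]
 174 168
 164 166 161 114  76  84  87  78]
284 [174 176 176 178 186 187 185 188 187 190 198 133 100 135 148 143 144 145 143 144 144 145 145 147 147 148 148 147 149 147 148 146 149 149 148] [ 58  57  58  58  59  54  59  56  55  59  57  56  55  58  58  59  60  60  61  60  61  59  62  59  59  68 130 185 175 180 179 177 177 180 179 172 172
 173 167 119  84  88  91  94  90]
292 [187 188 184 183 182 181 178 173 185 195 156 104 141 149 145 143 145 150 121  84  64 124 183 190 192 163  96  72  78  75  75  75  78  75  76] [145 144 146 145 146 143 136 135 137 144 142 144 143 145 142 141 142 142 143 144 142 142 141 141 142 146 132  96 135 198 187 186 188 178 169 167 166
 168 160 129  81  82  81  88  90]
```

View pics/z2.png

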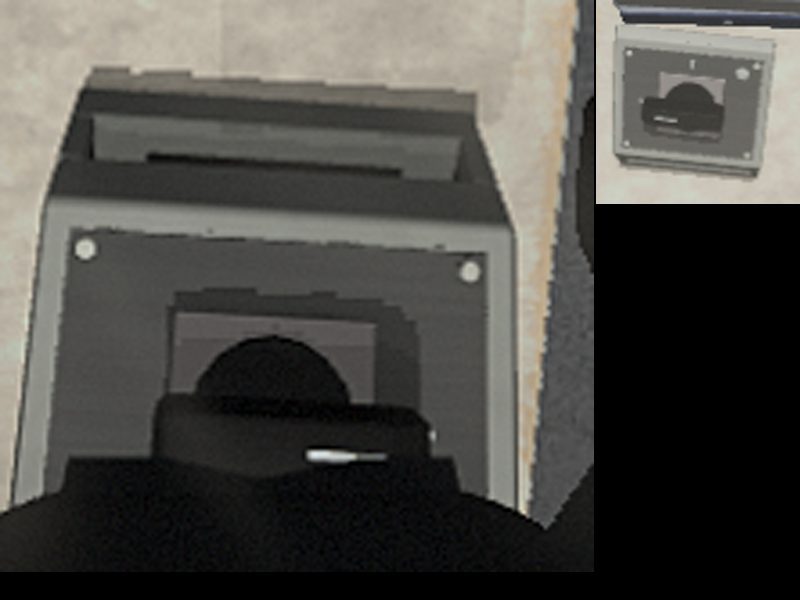

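The lamp is yawed about −4.4°, with its front centre at x ≈ 0.591. The switch bar lies at off with the pointer to the right of the image (+y). The tray is at (0.494, 0.072), yaw about −0.8°. I'll grasp the grip at x = 0.430.

Call:
move_arm(
  plan=[
    {"x":0.005,"y":0,"z":0.05,"yaw":0.013,"fingers":0},
    {"x":0.01,"y":0,"z":0.1,"yaw":0.013,"fingers":0},
    {"x":0.015,"y":0,"z":0.15,"yaw":0.013,"fingers":0},
    {"x":0.02,"y":0,"z":0.19,"yaw":0.013,"fingers":0},
    {"x":0.02,"y":0,"z":0.2,"yaw":0.013,"fingers":0},
  ],
)

```text
time: 2.55
eef_pos: [0.425, 0.0737, 0.0564]
tcp_rot: [0.005, 1.0, 0.001, -0.005]
contact_force: [-0.6, 0.4, -0.9]
opening: 0.998
finger_force: 0.0
```

```bash
python3 - <<'E'
import pickle
from h import *
np.set_printoptions(precision=4,suppress=True,linewidth=150)
im,c=pickle.load(open("pics/b2.pkl","rb"))
X=atz(c,[(192.5,279),(322,288)],.085);print(X,X.mean(0))
X=atz(c,[(191.5,258),(316.5,265)],.03);print(X,X.mean(0))  # placeholder check
Y=-np.radians(4.4);ex=np.array([np.cos(Y),np.sin(Y)]);f=np.array([.591+.0049*0,.0770])
t=cam("top");print("top lamp front corners",atz(t,[(264,184),(204,180)],.085))
E
python3 snap.py c1
```

```text
[[0.5857 0.0004 0.085 ]
 [0.5986 0.1578 0.085 ]] [0.5921 0.0791 0.085 ]
[[ 0.5896 -0.0113  0.03  ]
 [ 0.6009  0.1623  0.03  ]] [0.5953 0.0755 0.03  ]
top lamp front corners [[ 0.5762 -0.0025  0.085 ]
 [ 0.5818  0.1514  0.085 ]]
[0.4264866  0.07331667 0.05755399] [ 5.51161703e-03  9.99976039e-01  4.30413345e-04 -4.16639081e-03] 0.0657696324493695
```

Call:
move_arm(
  plan=[
    {"x":0,"y":0,"z":0.03,"yaw":0,"fingers":0},
    {"x":0,"y":0,"z":0.045,"yaw":0,"fingers":0},
    {"x":0,"y":0,"z":0.045,"yaw":0,"fingers":0},
    {"x":0,"y":0,"z":0.045,"yaw":0,"fingers":0},
  ],
)

```text
time: 3.05
eef_pos: [0.4322, 0.0717, 0.0186]
tcp_rot: [0.007, 1.0, -0.0, 0.002]
contact_force: [0.0, 0.3, 0.9]
opening: 0.996
finger_force: 0.0
```

```bash
python3 snap.py c2; python3 snap.py c2
```

```text
[0.43224871 0.07161074 0.0187356 ] [ 6.60872514e-03  9.99975332e-01 -1.29330492e-04  2.37576463e-03] 0.005539129200375052
[0.43173249 0.07149196 0.01833493] [ 6.74339545e-03  9.99975066e-01 -1.25806772e-04  2.09255245e-03] 0.011791417974955478
```

View pics/c2.png

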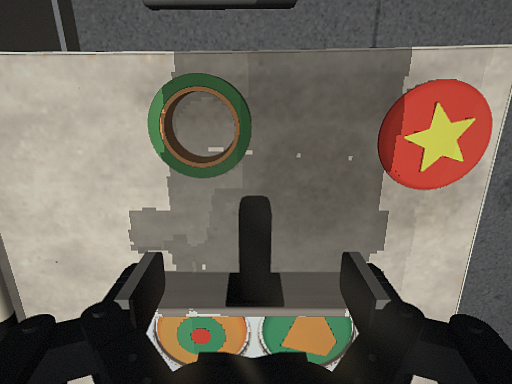

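The pads straddle the grip, with the grip at column 255 and the finger midpoint at 251. I'll lower and close.

Call:
move_arm(
  plan=[
    {"x":0,"y":0,"z":0.012,"yaw":0,"fingers":0},
    {"x":0,"y":0,"z":0.012,"yaw":0,"fingers":0.5},
    {"x":0,"y":0,"z":0.012,"yaw":0,"fingers":1},
    {"x":0,"y":0,"z":0.012,"yaw":0,"fingers":1},
    {"x":0,"y":0,"z":0.012,"yaw":0,"fingers":1},
  ],
  force=100,
)

```text
time: 3.75
eef_pos: [0.4299, 0.0714, 0.0044]
tcp_rot: [0.007, 1.0, -0.0, 0.0]
contact_force: [-0.1, -0.1, -0.6]
opening: 0.332
finger_force: 0.0
```

Call:
move_arm(
  plan=[
    {"x":0,"y":0,"z":0,"yaw":0,"fingers":1},
    {"x":0,"y":0,"z":0,"yaw":0,"fingers":1},
    {"x":0,"y":0,"z":0,"yaw":0,"fingers":1},
  ],
)

```text
time: 4.05
eef_pos: [0.43, 0.0715, 0.0047]
tcp_rot: [0.007, 1.0, 0.0, 0.0]
contact_force: [-1.4, 0.9, 4.1]
opening: 0.172
finger_force: 97.9
```

Call:
move_arm(
  plan=[
    {"x":0,"y":0,"z":-0.005,"yaw":0,"fingers":1},
    {"x":0,"y":0,"z":-0.015,"yaw":0.01,"fingers":1},
    {"x":0,"y":0,"z":-0.027,"yaw":0.03,"fingers":1},
    {"x":0,"y":0,"z":-0.037,"yaw":0.05,"fingers":1},
    {"x":0,"y":0,"z":-0.042,"yaw":0.063,"fingers":1},
  ],
)

```text
time: 4.55
eef_pos: [0.4308, 0.0714, 0.048]
tcp_rot: [0.039, 0.999, -0.0, 0.001]
contact_force: [-0.6, 0.2, -2.2]
opening: 0.17
finger_force: 97.7
```

Call:
move_arm(
  plan=[
    {"x":0,"y":0,"z":0,"yaw":0,"fingers":1},
    {"x":0,"y":0,"z":0,"yaw":0,"fingers":1},
    {"x":0,"y":0,"z":0,"yaw":0,"fingers":1},
  ],
)

```text
time: 4.85
eef_pos: [0.4293, 0.0714, 0.0459]
tcp_rot: [0.038, 0.999, 0.0, -0.001]
contact_force: [-0.2, 0.1, -1.4]
opening: 0.165
finger_force: 97.7
```

```bash
python3 snap.py d1; python3 snap.py d_scene scene; python3 snap.py d_top top
python3 - <<'E'
import cv2,numpy as np
a=cv2.imread('pics/d1.png')[180:384];b=cv2.imread('pics/d_scene.png')[140:310,180:335];c=cv2.imread('pics/d_top.png')[110:260,190:290]
f=lambda i,k:cv2.resize(i,None,fx=k,fy=k,interpolation=cv2.INTER_CUBIC)
m=np.zeros((600,800,3),np.uint8)
a=f(a[:, 90:420],1.2);b=f(b,3.2)[:600,:496];c=f(c,2.2)
m[:a.shape[0],:300]=0
m[:b.shape[0],:496]=b; c=f(cv2.imread('pics/d_top.png')[110:260,195:280],3.5)[:, :298];m[:c.shape[0],500:500+c.shape[1]]=c[:600]
cv2.imwrite('pics/dd.png',m);print(m.shape)
E
```

```text
[0.42929495 0.07144451 0.04581755] [ 3.84024747e-02  9.99262172e-01  4.25681824e-06 -6.01182760e-04] 0.0029429824151317417
[0.42938535 0.07145126 0.04583881] [ 3.83915329e-02  9.99262620e-01  8.19713469e-06 -5.54372838e-04] 0.003228049068535023
[0.42957038 0.07144206 0.04599449] [ 3.83917913e-02  9.99262700e-01  1.81614082e-06 -3.57078836e-04] 0.003932829303879159
(600, 800, 3)
```

View pics/dd.png

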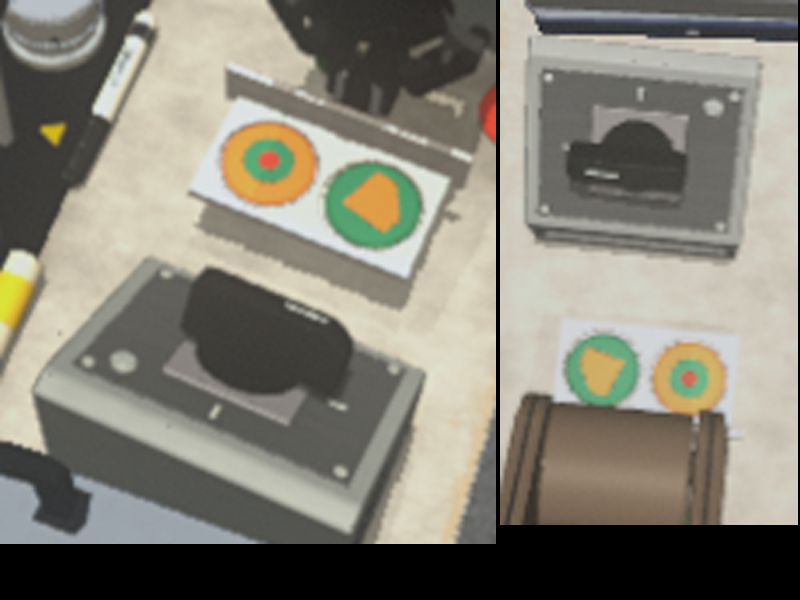

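The tray is lifted and level, and both badges are in their recesses. The tray's lead corners are at (190,193)/(406,274) in the scene crop. The lamp bezel's front corners are at (152,262)/(424,375), and its rear top corners at (36,385)/(352,530). I'll compare the two within the same cameras.

Run:
```python
from h import *
np.set_printoptions(precision=4,suppress=True,linewidth=150)
s=cam("scene");t=cam("top")
S=lambda P:[((u+.5)/3.2-.5+180,(v+.5)/3.2-.5+140) for u,v in P]
T=lambda P:[((u-500+.5)/3.5-.5+195,(v+.5)/3.5-.5+110) for u,v in P]
def pr(n,X): 
    d=X[1]-X[0];print(n,X[:,:2].ravel(),"mid",X.mean(0)[:2],"w",np.hypot(*d[:2]),"yaw",np.degrees(np.arctan2(-d[0],d[1])))
pr("S tray lead",atz(s,S([(190,193),(406,274)]),.049))
pr("S plate top",atz(s,S([(229,66),(471,157)]),.075))
pr("S lamp front",atz(s,S([(152,262),(424,375)]),.085))
pr("S lamp rear",atz(s,S([(36,385),(352,530)]),.16))
pr("T tray lead",atz(t,T([(740,336),(563,320)]),.049))
pr("T lamp front.085",atz(t,T([(741,240),(528,222)]),.085))
pr("T lamp rear",atz(t,T([(762,60),(529,38)]),.16))
c,si=np.cos(-.0768),np.sin(-.0768);print("tcp lead",.4295+.099*c,.0714+.099*si)
```

```text
S tray lead [ 0.5242 -0.0011  0.5297  0.1307] mid [0.5269 0.0648] w 0.1318922251503162 yaw -2.3927504095911236
S plate top [ 0.45   -0.005   0.4593  0.1447] mid [0.4547 0.0698] w 0.15001624600118438 yaw -3.5773924995144992
S lamp front [0.5898 0.0028 0.6004 0.158 ] mid [0.5951 0.0804] w 0.15546725320879226 yaw -3.911453937621537
S lamp rear [ 0.7021 -0.0072  0.7152  0.1501] mid [0.7086 0.0715] w 0.1578638155819251 yaw -4.75236170849239
T tray lead [ 0.523  -0.0034  0.5311  0.1309] mid [0.527  0.0638] w 0.13448380573011565 yaw -3.4494771980040606
T lamp front.085 [ 0.591  -0.0008  0.5997  0.1557] mid [0.5954 0.0775] w 0.15673474370941373 yaw -3.155432014064521
T lamp rear [ 0.7047 -0.009   0.7154  0.1506] mid [0.7101 0.0708] w 0.1599543729613022 yaw -3.840998037287338
tcp lead 0.5282081805973834 0.0638042720457916
```

Call:
move_arm(
  plan=[
    {"x":-0.005,"y":0.005,"z":0.002,"yaw":0,"fingers":1},
    {"x":-0.015,"y":0.012,"z":0.006,"yaw":0,"fingers":1},
    {"x":-0.028,"y":0.018,"z":0.006,"yaw":0,"fingers":1},
    {"x":-0.04,"y":0.02,"z":0.006,"yaw":0,"fingers":1},
    {"x":-0.046,"y":0.02,"z":0.006,"yaw":0,"fingers":1},
  ],
)

```text
time: 5.65
eef_pos: [0.4787, 0.0881, 0.0405]
tcp_rot: [0.038, 0.999, 0.0, 0.001]
contact_force: [-0.4, 0.2, -2.1]
opening: 0.169
finger_force: 97.7
```

Call:
move_arm(
  plan=[
    {"x":0,"y":0,"z":0,"yaw":0,"fingers":1},
    {"x":0,"y":0,"z":0,"yaw":0,"fingers":1},
  ],
)

```text
time: 5.85
eef_pos: [0.4768, 0.0877, 0.0401]
tcp_rot: [0.038, 0.999, -0.0, -0.001]
contact_force: [0.7, -0.5, -1.7]
opening: 0.167
finger_force: 97.7
```

```bash
python3 snap.py e1; python3 snap.py e_scene scene
python3 - <<'E'
import cv2,numpy as np
b=cv2.imread('pics/e_scene.png')[160:290,190:330]
a=cv2.imread('pics/e1.png')
f=lambda i,k:cv2.resize(i,None,fx=k,fy=k,interpolation=cv2.INTER_CUBIC)
b=f(b,4);m=np.zeros((600,800,3),np.uint8);m[:520,:560]=b[:520,:560]
a=f(a[250:384,170:340],1.4);m[:a.shape[0],562:800]=a[:,:238];cv2.imwrite('pics/ee.png',m)
E
```

```text
[0.47659639 0.08773963 0.04004633] [ 3.85050734e-02  9.99258258e-01 -1.38410118e-05 -5.41138915e-04] 0.006317971485248109
[0.47655092 0.08776058 0.04011281] [ 3.85042234e-02  9.99258366e-01 -6.36632081e-06 -3.76861642e-04] 0.003233547121690207
```

View pics/ee.png

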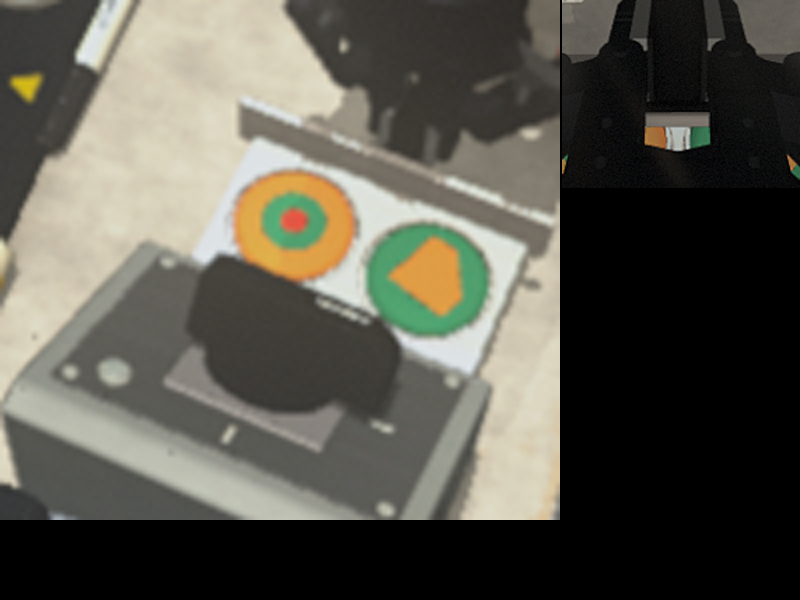

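Both badges are still seated and the tray is lined up in front of the slot. I'll check lateral alignment from these pixels: plate top ends (240,98)/(552,213), lamp front corners (150,243)/(487,383), rear top corner at right (5,400).

Run:
```python
from h import *
np.set_printoptions(precision=4,suppress=True,linewidth=150)
s=cam("scene")
S=lambda P:[((u+.5)/4-.5+190,(v+.5)/4-.5+160) for u,v in P]
A=atz(s,S([(240,98),(552,213),(256,138),(525,247),(168,262),(453,382),(70,371),(385,509)]),[.0695,.0695,.0435,.0435,.092,.092,.152,.152])
print(A)
for a,b in((0,1),(2,3),(4,5),(6,7)):
    d=A[b]-A[a];print((A[a]+A[b])[:2]/2,np.hypot(*d[:2]),np.degrees(np.arctan2(-d[0],d[1])))
a=-np.radians(4.4);n=np.array([-np.sin(a),np.cos(a)])
print("lat",[(A[i]+A[j])[:2]@n/2 for i,j in((0,1),(2,3),(4,5),(6,7))], "tcp lat",np.array([.47655,.08775])@n,"lead",np.array([.47655,.08775])+.099*np.array([np.cos(a),np.sin(a)]))
```

```text
[[0.4969 0.0094 0.0695]
 [0.5035 0.1594 0.0695]
 [0.4999 0.0188 0.0435]
 [0.51   0.1525 0.0435]
 [0.5966 0.014  0.092 ]
 [0.606  0.143  0.092 ]
 [0.6795 0.0085 0.152 ]
 [0.6887 0.1364 0.152 ]]
[0.5002 0.0844] 0.15018024416513306 -2.5197103333473576
[0.5049 0.0856] 0.13410004462114142 -4.342857367795029
[0.6013 0.0785] 0.12934520498189558 -4.160561987576117
[0.6841 0.0725] 0.12820452020544193 -4.107418489907577
lat [np.float64(0.12252829477013064), np.float64(0.12410227159767442), np.float64(0.12436368553257404), np.float64(0.12475236315373911)] tcp lat 0.12405183186174767 lead [0.5753 0.0802]
```

Lateral alignment agrees within 0.5 mm (tray 0.1241, lamp 0.1245). I'll put the leading edge in short of the guide lips, then lower to feel the floor.

Call:
move_arm(
  plan=[
    {"x":-0.008,"y":0.0005,"z":0,"yaw":0,"fingers":1},
    {"x":-0.018,"y":0.0005,"z":0,"yaw":0,"fingers":1},
    {"x":-0.026,"y":0.0005,"z":0,"yaw":0,"fingers":1},
    {"x":-0.027,"y":0.0005,"z":0.002,"yaw":0,"fingers":1},
    {"x":-0.027,"y":0.0005,"z":0.003,"yaw":0,"fingers":1},
  ],
)

```text
time: 6.55
eef_pos: [0.5045, 0.0862, 0.0371]
tcp_rot: [0.038, 0.999, 0.0, -0.0]
contact_force: [0.4, -0.2, -2.8]
opening: 0.162
finger_force: 97.7
```

Call:
move_arm(
  plan=[
    {"x":0,"y":0,"z":0.001,"yaw":0,"fingers":1},
    {"x":0,"y":0,"z":0.001,"yaw":0,"fingers":1},
  ],
)

```text
time: 6.75
eef_pos: [0.5035, 0.0863, 0.0358]
tcp_rot: [0.038, 0.999, 0.0, -0.001]
contact_force: [0.3, 0.0, -2.5]
opening: 0.164
finger_force: 97.7
```

Call:
move_arm(
  plan=[
    {"x":0,"y":0,"z":0.001,"yaw":0,"fingers":1},
    {"x":0,"y":0,"z":0.001,"yaw":0,"fingers":1},
  ],
)

```text
time: 6.95
eef_pos: [0.5039, 0.0863, 0.0352]
tcp_rot: [0.038, 0.999, 0.0, -0.0]
contact_force: [0.6, -0.2, -2.2]
opening: 0.165
finger_force: 97.7
```

The underside is about 0.5 mm above the slot floor and there's no contact. Sliding in.

Call:
move_arm(
  plan=[
    {"x":-0.008,"y":0,"z":0,"yaw":0,"fingers":1},
    {"x":-0.016,"y":0,"z":0,"yaw":0,"fingers":1},
    {"x":-0.026,"y":0,"z":0,"yaw":0,"fingers":1},
    {"x":-0.036,"y":0,"z":0,"yaw":0,"fingers":1},
    {"x":-0.044,"y":0,"z":0,"yaw":0,"fingers":1},
  ],
)

```text
time: 7.45
eef_pos: [0.5485, 0.0827, 0.035]
tcp_rot: [0.038, 0.999, -0.0, -0.001]
contact_force: [-4.1, -1.5, -0.6]
opening: 0.168
finger_force: 98.1
```

Call:
move_arm(
  plan=[
    {"x":-0.004,"y":0,"z":0,"yaw":0,"fingers":1},
    {"x":-0.008,"y":0,"z":0,"yaw":0,"fingers":1},
    {"x":-0.008,"y":0,"z":0,"yaw":0,"fingers":1},
  ],
)

```text
time: 7.75
eef_pos: [0.5569, 0.0822, 0.0352]
tcp_rot: [0.039, 0.999, 0.0, 0.001]
contact_force: [1.4, -1.1, -4.9]
opening: 0.164
finger_force: 97.5
```

Call:
move_arm(
  plan=[
    {"x":-0.002,"y":0,"z":0,"yaw":0,"fingers":1},
    {"x":-0.004,"y":0,"z":0,"yaw":0,"fingers":1},
    {"x":-0.004,"y":0,"z":0,"yaw":0,"fingers":1},
  ],
)

```text
time: 8.05
eef_pos: [0.56, 0.0819, 0.0352]
tcp_rot: [0.038, 0.999, -0.0, -0.0]
contact_force: [-1.6, -2.6, -3.6]
opening: 0.167
finger_force: 97.7
```

Call:
move_arm(
  plan=[
    {"x":-0.002,"y":0,"z":0,"yaw":0,"fingers":1},
    {"x":-0.002,"y":0,"z":0,"yaw":0,"fingers":1},
  ],
)

```text
time: 8.25
eef_pos: [0.5622, 0.0818, 0.0353]
tcp_rot: [0.038, 0.999, 0.0, 0.0]
contact_force: [-2.2, -1.2, -3.6]
opening: 0.168
finger_force: 97.7
```

Call:
move_arm(
  plan=[
    {"x":-0.001,"y":0,"z":0,"yaw":0,"fingers":1},
    {"x":-0.001,"y":0,"z":0,"yaw":0,"fingers":1},
  ],
)

```text
time: 8.45
eef_pos: [0.563, 0.0817, 0.0353]
tcp_rot: [0.038, 0.999, -0.0, -0.0]
contact_force: [-2.5, -0.6, -2.9]
opening: 0.168
finger_force: 97.8
```

Not in contact yet; continuing in small steps.

Call:
move_arm(
  plan=[
    {"x":-0.002,"y":0,"z":0,"yaw":0,"fingers":1},
    {"x":-0.002,"y":0,"z":0,"yaw":0,"fingers":1},
  ],
)

```text
time: 8.65
eef_pos: [0.5638, 0.0817, 0.0352]
tcp_rot: [0.038, 0.999, -0.0, -0.002]
contact_force: [-6.6, -1.1, 0.1]
opening: 0.17
finger_force: 98.4
```

Call:
move_arm(
  plan=[
    {"x":-0.001,"y":0,"z":0,"yaw":0,"fingers":1},
    {"x":-0.001,"y":0,"z":0,"yaw":0,"fingers":1},
  ],
)

```text
time: 8.85
eef_pos: [0.5638, 0.0817, 0.0352]
tcp_rot: [0.038, 0.999, -0.0, -0.003]
contact_force: [-10.5, -1.0, 2.6]
opening: 0.167
finger_force: 98.8
```

```bash
python3 -c "
from plant import ctrl
s=ctrl.get_state();print(s['eef_pos'],s['contact_force'],s['wrist_torque'])"
```

```text
[0.56376232 0.08166444 0.03515656] [-10.49692341  -0.98301116   2.57917351] [-0.22640234  1.37340786  0.0107143 ]
```

The plate is stopped on the lamp's front at x = 0.5638. The push is 10 N with no yaw torque, so it lies flush. I'll set it down on the slot floor and release.

Call:
move_arm(
  plan=[
    {"x":0,"y":0,"z":0.001,"yaw":0,"fingers":1},
    {"x":-0.001,"y":0,"z":0.001,"yaw":0,"fingers":1},
    {"x":-0.001,"y":0,"z":0.001,"yaw":0,"fingers":1},
    {"x":0.001,"y":0,"z":0.001,"yaw":0,"fingers":1},
    {"x":0.002,"y":0,"z":0.001,"yaw":0,"fingers":1},
  ],
)

```text
time: 9.35
eef_pos: [0.5638, 0.0817, 0.0349]
tcp_rot: [0.038, 0.999, -0.0, 0.0]
contact_force: [-3.5, -1.5, -2.3]
opening: 0.164
finger_force: 98.1
```

Call:
move_arm(
  plan=[
    {"x":0,"y":0,"z":0,"yaw":0,"fingers":0.5},
    {"x":0,"y":0,"z":0,"yaw":0,"fingers":0.5},
    {"x":0,"y":0,"z":0,"yaw":0,"fingers":0.5},
    {"x":0,"y":0,"z":0,"yaw":0,"fingers":0.5},
  ],
)

```text
time: 9.75
eef_pos: [0.5652, 0.0817, 0.035]
tcp_rot: [0.038, 0.999, 0.0, 0.001]
contact_force: [-0.5, 1.1, 1.0]
opening: 0.498
finger_force: 0.0
```

Released. I'll rise, close the fingers, and nudge the grip's end to confirm the tray is fully home.

Call:
move_arm(
  plan=[
    {"x":0,"y":0,"z":-0.03,"yaw":0,"fingers":0.5},
    {"x":0,"y":0,"z":-0.06,"yaw":0,"fingers":0.5},
    {"x":0.03,"y":0,"z":-0.06,"yaw":0,"fingers":1},
    {"x":0.06,"y":0,"z":-0.05,"yaw":0,"fingers":1},
    {"x":0.06,"y":0,"z":-0.04,"yaw":0,"fingers":1},
  ],
)

```text
time: 10.25
eef_pos: [0.5012, 0.0868, 0.0736]
tcp_rot: [0.038, 0.999, 0.0, -0.001]
contact_force: [0.1, -0.2, -0.1]
opening: 0.004
finger_force: 0.0
```

Call:
move_arm(
  plan=[
    {"x":0,"y":0,"z":0.03,"yaw":0,"fingers":1},
    {"x":0,"y":0,"z":0.03,"yaw":0,"fingers":1},
    {"x":-0.01,"y":0,"z":0.03,"yaw":0,"fingers":1},
    {"x":-0.015,"y":0,"z":0.03,"yaw":0,"fingers":1},
    {"x":-0.017,"y":0,"z":0.03,"yaw":0,"fingers":1},
  ],
)

```text
time: 10.75
eef_pos: [0.5237, 0.0848, 0.046]
tcp_rot: [0.039, 0.999, 0.0, 0.002]
contact_force: [-0.5, -0.3, -1.1]
opening: 0.001
finger_force: 0.0
```

Call:
move_arm(
  plan=[
    {"x":-0.002,"y":0,"z":0,"yaw":0,"fingers":1},
    {"x":-0.004,"y":0,"z":0,"yaw":0,"fingers":1},
    {"x":-0.004,"y":0,"z":0,"yaw":0,"fingers":1},
  ],
)

```text
time: 11.05
eef_pos: [0.5251, 0.0847, 0.0445]
tcp_rot: [0.038, 0.999, 0.0, -0.0]
contact_force: [0.1, 0.3, 0.6]
opening: 0.005
finger_force: 0.3
```

Call:
move_arm(
  plan=[
    {"x":-0.002,"y":0,"z":0,"yaw":0,"fingers":1},
    {"x":-0.002,"y":0,"z":0,"yaw":0,"fingers":1},
  ],
)

```text
time: 11.25
eef_pos: [0.5249, 0.0847, 0.044]
tcp_rot: [0.038, 0.999, -0.0, -0.003]
contact_force: [-5.7, -0.3, 4.0]
opening: -0.001
finger_force: 3.2
```

The nudge met firm resistance at the predicted place, so the tray is home. Next I'll turn the switch by pushing its pointer end from below with shut fingers. First I'm moving to just in front of the bar's left end.

Call:
move_arm(
  plan=[
    {"x":0.015,"y":0,"z":-0.02,"yaw":0,"fingers":1},
    {"x":0.015,"y":0.01,"z":-0.06,"yaw":0,"fingers":1},
    {"x":-0.015,"y":0.03,"z":-0.085,"yaw":0,"fingers":1},
    {"x":-0.05,"y":0.042,"z":-0.085,"yaw":0,"fingers":1},
    {"x":-0.062,"y":0.042,"z":-0.085,"yaw":0,"fingers":1},
  ],
)

```text
time: 11.75
eef_pos: [0.5957, 0.1226, 0.1315]
tcp_rot: [0.038, 0.999, 0.0, 0.003]
contact_force: [-1.0, 0.1, -0.2]
opening: -0.0
finger_force: 0.0
```

Call:
move_arm(
  plan=[
    {"x":0,"y":0,"z":0,"yaw":0,"fingers":1},
    {"x":0,"y":0,"z":0,"yaw":0,"fingers":1},
  ],
)

```text
time: 11.95
eef_pos: [0.5907, 0.1213, 0.1279]
tcp_rot: [0.039, 0.999, -0.0, -0.002]
contact_force: [-0.2, 0.5, -0.2]
opening: -0.002
finger_force: 0.0
```

```bash
cat > lam.py <<'E'
from h import *
s=ctrl.get_state();a=-np.radians(4.4);r=s["eef_pos"][:2]-[.652,.0748]
print("lamp XY",r@[np.cos(a),np.sin(a)],r@[-np.sin(a),np.cos(a)],"z",s["eef_pos"][2],s["contact_force"],s["time"])
E
python3 lam.py; python3 snap.py g_scene scene
python3 - <<'E'
import cv2,numpy as np
a=cv2.imread('pics/e_scene.png').astype(int);b=cv2.imread('pics/g_scene.png').astype(int)
# panel screws / bar unchanged?  compare patch of bar's far part
d=np.abs(a-b).sum(2);print(d[230:265,240:275].mean(), d[222:262,232:245].mean())
E
```

```text
lamp XY -0.06464394272844136 0.041636881985124934 z 0.12792166700745403 [-0.17577753  0.54382273 -0.19704861] 11.95
[0.59041426 0.12128311 0.12789463] [ 3.85686819e-02  9.99254635e-01 -1.34899830e-04 -1.61676742e-03] 0.008520501389396092
16.791020408163266 16.213461538461537
```

Call:
move_arm(
  plan=[
    {"x":-0.008,"y":0,"z":0,"yaw":0,"fingers":1},
    {"x":-0.015,"y":0.001,"z":0,"yaw":0,"fingers":1},
    {"x":-0.02,"y":0.002,"z":0,"yaw":0,"fingers":1},
    {"x":-0.025,"y":0.003,"z":-0.002,"yaw":0,"fingers":1},
    {"x":-0.029,"y":0.003,"z":-0.004,"yaw":0,"fingers":1},
  ],
)

```text
time: 12.55
eef_pos: [0.6185, 0.1229, 0.1329]
tcp_rot: [0.038, 0.999, 0.0, -0.005]
contact_force: [-9.6, 1.1, 5.9]
opening: 0.003
finger_force: 4.4
```

```bash
python3 lam.py
```

```text
lamp XY -0.03707055590480218 0.04541630388665686 z 0.1328757811906741 [-9.62800296  1.11847477  5.92464557] 12.55
```

The bar is turning (about 10 N, as expected). Continuing along the arc past the middle.

Call:
move_arm(
  plan=[
    {"x":-0.004,"y":0,"z":-0.003,"yaw":0,"fingers":1},
    {"x":-0.008,"y":-0.002,"z":-0.006,"yaw":0,"fingers":1},
    {"x":-0.012,"y":-0.005,"z":-0.009,"yaw":0,"fingers":1},
    {"x":-0.015,"y":-0.008,"z":-0.012,"yaw":0,"fingers":1},
    {"x":-0.018,"y":-0.011,"z":-0.014,"yaw":0,"fingers":1},
  ],
)

```text
time: 13.05
eef_pos: [0.6391, 0.1098, 0.1477]
tcp_rot: [0.038, 0.999, -0.0, 0.001]
contact_force: [-0.1, -0.1, 0.1]
opening: 0.002
finger_force: 0.0
```

```bash
python3 lam.py
```

```text
lamp XY -0.015540274624318569 0.03390924312641705 z 0.14766003859269283 [-0.08393596 -0.0988532   0.0510022 ] 13.05
```

Call:
move_arm(
  plan=[
    {"x":-0.001,"y":-0.003,"z":0,"yaw":0,"fingers":1},
    {"x":-0.002,"y":-0.005,"z":-0.001,"yaw":0,"fingers":1},
    {"x":-0.002,"y":-0.005,"z":-0.001,"yaw":0,"fingers":1},
  ],
)

```text
time: 13.35
eef_pos: [0.6403, 0.1043, 0.1484]
tcp_rot: [0.039, 0.999, -0.0, 0.0]
contact_force: [-0.7, 0.7, -1.4]
opening: 0.002
finger_force: 0.0
```

```bash
python3 lam.py
```

```text
lamp XY -0.013944733563149918 0.02849204781758254 z 0.14843596009651946 [-0.71369036  0.71785192 -1.36123931] 13.35
```

The force fell to zero past the middle, so it has snapped over. I'll retreat left and up, then verify with the cameras.

Call:
move_arm(
  plan=[
    {"x":0.005,"y":0.02,"z":0,"yaw":0,"fingers":1},
    {"x":0.01,"y":0.03,"z":-0.04,"yaw":0,"fingers":1},
    {"x":0.03,"y":0.05,"z":-0.085,"yaw":0,"fingers":1},
    {"x":0.06,"y":0.08,"z":-0.11,"yaw":0,"fingers":1},
    {"x":0.09,"y":0.11,"z":-0.12,"yaw":0,"fingers":1},
  ],
)

```text
time: 13.85
eef_pos: [0.5596, 0.2223, 0.2728]
tcp_rot: [0.039, 0.999, 0.001, 0.003]
contact_force: [0.3, 0.2, -0.4]
opening: -0.002
finger_force: 0.0
```

Call:
move_arm(
  plan=[
    {"x":0.02,"y":0.045,"z":0,"yaw":0,"fingers":1},
    {"x":0.03,"y":0.09,"z":0,"yaw":0,"fingers":1},
    {"x":0.03,"y":0.13,"z":0,"yaw":0,"fingers":1},
    {"x":0.03,"y":0.16,"z":0,"yaw":0,"fingers":1},
    {"x":0.03,"y":0.16,"z":0,"yaw":0,"fingers":1},
  ],
)

```text
time: 14.35
eef_pos: [0.5402, 0.3865, 0.2679]
tcp_rot: [0.036, 0.999, 0.0, -0.0]
contact_force: [-0.4, 0.1, 0.1]
opening: -0.001
finger_force: 0.0
```

```bash
python3 lam.py; python3 snap.py f_scene scene; python3 snap.py f_top top
cat > chk.py <<'E'
from h import *
a=-np.radians(4.4)
def W(P):
    P=np.atleast_2d(P);c,s=np.cos(a),np.sin(a);return np.c_[.652+c*P[:,0]-s*P[:,1],.0748+s*P[:,0]+c*P[:,1],P[:,2]]
u=np.array([.819,0,.574]);n=np.array([-.574,0,.819]);y=np.array([0,1,0]);o=np.array([-.0065,0,.1225])
for name in("scene","top"):
    c=cam(name)
    for f in ("a_"+name,"f_"+name):
        g=cv2.cvtColor(cv2.imread(f"pics/{f}.png"),cv2.COLOR_BGR2GRAY)
        r=[]
        for d in range(-30,121,15):   # brightness on the bar's top face along angle d
            t=np.radians(d);p=np.cos(t)*y+np.sin(t)*u
            X=[o+.042*n+k*p for k in(-.03,-.025,.03,.036,.041)]
            q=proj(c,W(X)).astype(np.float32);r.append(int(cv2.remap(g,q[:,:1],q[:,1:],1).mean()))
        print(f,dict(zip(range(-30,121,15),r)))
im=cv2.imread("pics/f_scene.png");c=cam("scene")
# ASCII of panel rectified (rows up-slope at top), at the bar's top plane
g=cv2.cvtColor(im,cv2.COLOR_BGR2GRAY)
for us in range(60,-65,-8):
    q=proj(c,W([o+.042*n+us/1e3*u+ys/1e3*y for ys in range(64,-65,-4)])).astype(np.float32)
    print("".join(" .:-=+*#%@"[::-1][min(9,int(v)//22)] for v in cv2.remap(g,q[:,:1],q[:,1:],1)[:,0]))
# bystanders & tray: difference before/after
for name,P in(("scene",{"marker":(.44,-.083,.01),"glue":(.63,-.08,.01)}),("top",{"marker":(.44,-.083,.01),"glue":(.63,-.08,.01)})):
    A=cv2.imread(f"pics/a_{name}.png").astype(int);B=cv2.imread(f"pics/f_{name}.png").astype(int)
    for k,v in P.items():
        q=proj(cam(name),v)[0].astype(int);sl=np.s_[q[1]-18:q[1]+18,q[0]-10:q[0]+10];print(name,k,np.abs(A-B)[sl].mean())
E
python3 chk.py
```

```text
lamp XY -0.1353518945122252 0.3022202621901545 z 0.26785645888943316 [-0.41372596  0.05869596  0.08861425] 14.35
[0.54049591 0.38462518 0.26777844] [ 3.70341139e-02  9.99313913e-01 -3.42797014e-04 -2.46908632e-04] 0.04156132448075848
[0.5409572  0.38271435 0.26797055] [ 3.83958188e-02  9.99262479e-01 -4.53793887e-04 -2.29113419e-04] 0.0174828299709982
a_scene {-30: 148, -15: 128, 0: 79, 15: 79, 30: 114, 45: 113, 60: 112, 75: 113, 90: 117, 105: 119, 120: 120}
f_scene {-30: 148, -15: 174, 0: 196, 15: 154, 30: 132, 45: 133, 60: 112, 75: 71, 90: 74, 105: 74, 120: 89}
a_top {-30: 77, -15: 71, 0: 77, 15: 67, 30: 74, 45: 98, 60: 102, 75: 92, 90: 84, 105: 83, 120: 92}
f_top {-30: 89, -15: 108, 0: 120, 15: 125, 30: 116, 45: 107, 60: 100, 75: 75, 90: 79, 105: 67, 120: 93}
++:-+*+=############=++++++++=--.
++**+*+=######***###+++++++++=--.
+++++++=*##########*=+++++++++--.
+++++++==*########*+=+++++++++--.
+++++++++++*####-#*++++++++++=--.
+++++++++++*####:#*+++++++++==--.
++++++++++++*###:#*=+==+=++=-=--.
:::::.:.:-=**###*#+.......::.....
....    .:=#*##***+     .........
  ..     -=**##***+  ...  ... ...
         :-*******+..............
          :*******+........   ...
           -***=:.. ....   .. .  
           :***=     ..         .
           .***+     ...         
            =***     ......      
scene marker 1.7287037037037036
scene glue 1.8550925925925925
top marker 0.9388888888888889
top glue 0.8921296296296296
```

The switch is on: the bar lies up the slope and the white pointer mark is at the upper end. The bystanders haven't moved and the robot is clear. Handing in.

```bash
python3 -c "
from plant import ctrl
print(ctrl.sign_off())"
```

```text
the job is handed in; nothing more can be done
None
```

The job is handed in: the tray is home against the lamp's front by feel, the switch then snapped to on and was let go, and the marker and glue stick did not move; both badges were in their recesses when last seen just before insertion, and I could not check them inside the slot.

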